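# Pack the two heaviest screw tins, heaviest at the bottom

### The job

The three closed screw tins on the plywood board look alike but weigh differently, so heft them: stack the two heaviest in the wooden carrier, the heaviest standing between the four corner stops and the second heaviest squarely on top of it, and leave the lightest standing on the board. Keep the tins upright, set them down without letting them drop, and do not disturb the brush, the wood offcut or the metal bottle.

Things in the scene. Friction and masses are not known exactly. Their poses are not given: they have to be found in the camera images.
- tin_a_mid (a point): centre (half-way up) of one of three closed, straight-sided, bare steel tins of screws, outwardly all alike: 62 mm diameter, 66 mm tall, flat bottom, flat top. Its contents are unseen and lie low, shift by no more than 2 mm: which tin is full, half full or nearly empty is drawn afresh on every start, whatever its name. The tins weigh between 130 and 640 g each, and any two differ by at least 140 g. Stands upright on the plywood board at the start; z axis up
- tin_b_mid (a point): centre (half-way up) of one of three closed, straight-sided, bare steel tins of screws, outwardly all alike: 62 mm diameter, 66 mm tall, flat bottom, flat top. Its contents are unseen and lie low, shift by no more than 2 mm: which tin is full, half full or nearly empty is drawn afresh on every start, whatever its name. The tins weigh between 130 and 640 g each, and any two differ by at least 140 g. Stands upright on the plywood board at the start; z axis up
- tin_c_mid (a point): centre (half-way up) of one of three closed, straight-sided, bare steel tins of screws, outwardly all alike: 62 mm diameter, 66 mm tall, flat bottom, flat top. Its contents are unseen and lie low, shift by no more than 2 mm: which tin is full, half full or nearly empty is drawn afresh on every start, whatever its name. The tins weigh between 130 and 640 g each, and any two differ by at least 140 g. Stands upright on the plywood board at the start; z axis up
- tin_a: the tin of point tin_a_mid; its origin is the centre of its underside, z axis up
- tin_b: the tin of point tin_b_mid; its origin is the centre of its underside, z axis up
- tin_c: the tin of point tin_c_mid; its origin is the centre of its underside, z axis up
- board: fixed plywood board, 130 mm (its x) by 340 mm (its y), 6 mm thick, flat on the bench; origin at the centre of its underside. The tins start in a row along its y axis, about 100 mm apart (at least 80 mm), within 15 mm of the row's line; it may lie to the robot's left or right, with yaw
- board_top (a point): centre of the board's upper face, axes as the board's
- carrier: fixed open wooden carrier, 150 mm (its x) by 250 mm (its y), origin at the centre of its underside: 12 mm floor, end boards 70 mm high at y = +-119 mm (12 mm thick), low slats 24 mm high at x = +-70 mm (10 mm thick; heights from the bench). It lies on the other side from the board, with yaw
- bay (a point): point on the carrier's floor (12 mm above the bench) midway between four corner stops: 20 mm square blocks 8 mm tall, centred 34.7 mm from it both in carrier x and y (diagonally), which leave the bottom tin at least 4 mm play all round. Axes as the carrier's, z up; fingers that close along its x or y axis pass between the stops. A tin standing here has its centre 33 mm above this point, the tin on top of it 99 mm
- brush: paintbrush lying on the bench at the far side, a bystander; origin at its underside
- offcut: loose wood offcut 45 x 140 x 30 mm on the bench at the far side, a bystander; origin at the centre of its underside
- thinner: upright closed metal bottle, 60 mm diameter, 110 mm tall, at the far side, a bystander; origin at the centre of its underside
Mind the look-alikes: they are no part of the job. Leave any purple look-alike of the tin_b alone. Leave any purple look-alike of the tin_c alone.

How it is judged:
By the outcome, as a careful person would: the job done as asked, in the order asked, and still so for the second after the job is handed in, with the robot touching nothing.
It also fails if it takes over 72 s, if anything falls off the work surface, if the arm or the gripper's body presses on something with over 40 N, if the wrist force passes 120 N, or if a joint passes its speed limit or range.

### The arm

A 7-joint arm with a two-finger parallel gripper is mounted at the origin on the work surface. World frame = base frame: x ahead of the robot, y to its left, z up, the work surface at z = 0. Lengths are in mm, angles in rad, forces in N, time in s.
With the tool pointing down it reaches from about 400 to 875 mm from the base axis. Payload 19.3 kg.
Tool frame: the origin (TCP) lies at the very end of the fingers, on their centre line; the grasp point (between the pads) lies 19 mm behind it (grip_point_offset is the z of the grasp point in the tool frame, in mm); z points along the fingers, x is the direction in which the jaws open and shut, and the axes are right-handed (so a half turn about z gives the same grasp; the last joint's range is limited). The gripper opens to 85 mm and grips with 20 to 120 N. Pads are 22 mm wide; open, the fingers measure 114 mm over their backs; the gripper's body (76 mm by 85 mm) begins 54 mm behind the grasp point. The pads swing forward as they close: fully open they stand 13 mm farther back than shut.
Start: joints at [-1.378, 0.521, -0.036, 1.599, 0.021, 1.021, -0.113], TCP at [162.385, 603.528, 231.291] pointing down, gripper open.
Joint ranges: [-2.91, 2.91], [-0.3, 2.13], [-1.5, 1.42], [0.17, 2.43], [-1.26, 4.41], [0.16, 1.93], [-2.52, 2.52]. Speed limits (rad/s): [1.89, 1.89, 2.39, 2.39, 3.01, 3.01, 3.01].

### API

Orientations are given as a 3x3 rotation matrix whose columns are the frame's x, y, z axes.
In Python, from workcell import movep, movel, goto_joints, open_gripper, clamp, wait, inverse_kinematics, read_state, camera, PlanningError, finish_job, grip_point_offset gives the robot as it stands. Calls block until the motion is done:
- movep(position, orientation): joint-space move of the TCP to a pose.
- movel(position, frame=None, max_speed=150, guard=None): straight line of the TCP; frame=None keeps the orientation; max_speed is the mean speed in mm/s. With guard (N) it stops when the force on the tool has changed by that much, and returns True; else False.
- goto_joints(angles): joint-space move.
- open_gripper() and clamp(): open the fingers fully, or close them until they stop; the grip force is fixed at half the most.
- wait(seconds).
- inverse_kinematics(position, orientation): joint angles nearest the present ones, or None.
- read_state(): the state.
- camera(name): name is "scene" or "top" or "wrist"; returns a dict with "image" (384x512x3 uint8, blue, green, red), "range_z" (384x512 float32, mm along the optical axis (not along the pixel's ray), 0 where there is no reading), "fx", "fy", "cx", "cy" (pixels), "dist_coeffs" ([k1, k2, p1, p2, k3] as OpenCV has them; the pictures are not rectified), "cam_to_world" (4x4, takes a point from camera to world coordinates). Camera axes: x right, y up, looking along -z (the intrinsics and any distortion apply to the point x, -y, -z); pixel columns grow to the right and rows downward; lengths in mm; the calibration is good to about 2 mm. A picture is of the moment at which its call begins.
A pose or a line that the arm cannot do raises PlanningError and nothing moves.
- finish_job(): hands the job in, once; it reports no verdict.
The state is a dict: "time": time; "qpos": joint angles; "qvel": joint speeds; "joint_efforts": joint torques, N m; "eef_pos": TCP position; "tool_rot": TCP orientation; "ft_force": force on the tool from outside, world axes, zero at the start; "torque": the same for the moment, N m; "finger_gap": finger opening in mm.
Only numpy, scipy, OpenCV 4.12 (cv2) and the standard library are available. Lean on these libraries where they do the work, as an engineer would, in place of code of your own. Each camera call takes 0.05 s, during which the arm holds its last target.

## Working session

There is one attempt and no reset: what is moved stays moved. The work goes in short steps, each a Python script; the robot and the scene stay as the last script left them, time stands still between calls to the robot, and variables do not carry over. Pictures are saved under pics/ and viewed, and the job is handed in when it is done.

```bash
ls; mkdir -p pics
python3 - <<'E'
from workcell import *
import cv2,numpy as np
s=read_state(); print(s)
for n in ["scene","top","wrist"]:
    c=camera(n); cv2.imwrite(f"pics/{n}0.png",c["image"]); np.save(f"pics/{n}0.npy",c,allow_pickle=True)
    print(n,c["fx"],c["fy"],c["cx"],c["cy"],c["dist_coeffs"],np.round(c["cam_to_world"],3).tolist(), (c["range_z"]>0).mean())
print(grip_point_offset, read_state()["time"])
E
```

```text
pics
{'time': 0.0, 'qpos': array([-1.37821664,  0.52202058, -0.03629716,  1.5999819 ,  0.02119751,
        1.02112089, -0.11284139]), 'qvel': array([ 0.00109364,  0.00085462, -0.00077435,  0.00060001,  0.00069998,
        0.00122285, -0.00147071]), 'joint_efforts': array([-2.46923139e-05, -9.27118564e+01,  1.97988667e+00, -3.69936705e+01,
        1.78582768e-02,  7.99875415e-03,  2.69408261e-06]), 'eef_pos': array([162.31907561, 603.20887272, 230.73133398]), 'tool_rot': array([[ 2.59842328e-01,  9.65651036e-01, -2.04845214e-04],
       [ 9.65650382e-01, -2.59842392e-01, -1.12743712e-03],
       [-1.14193829e-03,  9.51470266e-05, -9.99999343e-01]]), 'ft_force': array([0.39013245, 0.69193745, 0.3810277 ]), 'torque': array([-0.03483837,  0.00681352, -0.06810799]), 'finger_gap': 85.4740545626002}
scene 468.750812382538 468.750812382538 268.904905092459 187.06020420170896 [-0.18262147  0.          0.          0.          0.        ] [[0.527, -0.579, 0.622, 1388.389], [0.85, 0.376, -0.37, -509.26], [-0.019, 0.723, 0.69, 1037.946], [0.0, 0.0, 0.0, 1.0]] 0.9950358072916666
top 407.22146340010147 407.22146340010147 259.6565546526372 190.92408453672303 [0.02258011 0.         0.         0.         0.        ] [[0.007, 0.982, -0.19, 311.212], [-1.0, 0.005, -0.013, -4.1], [-0.011, 0.19, 0.982, 1268.761], [0.0, 0.0, 0.0, 1.0]] 0.9961496988932291
wrist 327.7711138481461 327.7711138481461 253.1360257818756 193.29644002777178 [-0.08441753  0.          0.          0.          0.        ] [[0.259, -0.931, -0.257, 97.662], [0.966, 0.249, 0.071, 620.659], [-0.002, -0.266, 0.964, 374.215], [0.0, 0.0, 0.0, 1.0]] 0.9961598714192709
-18.700000000000003 0.15
```

View pics/scene0.png

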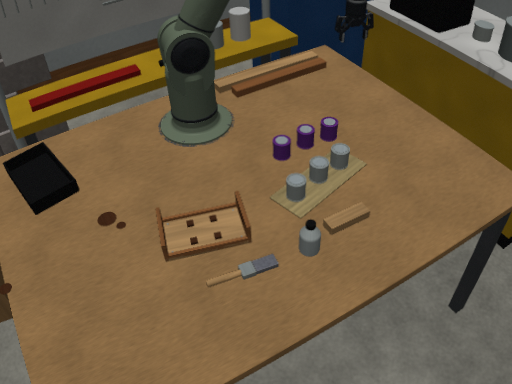

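View pics/top0.png

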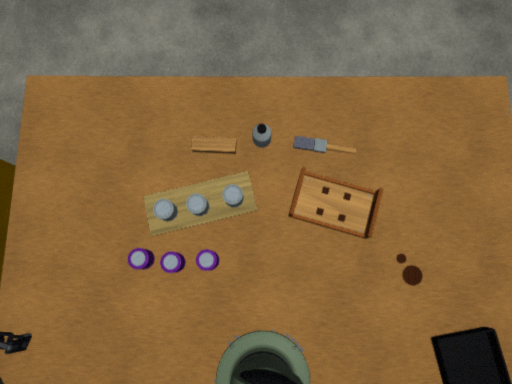

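View pics/wrist0.png

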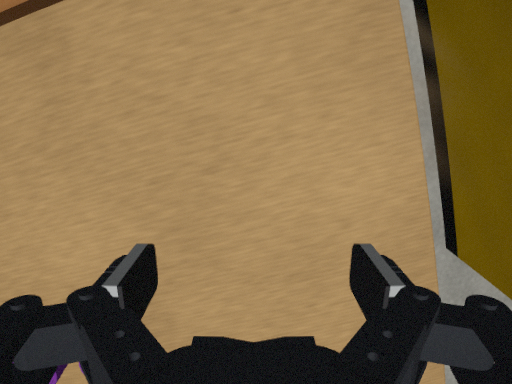

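The scene and top views show the board to the robot's left. Its three plain tins are at top-view pixels (165,210), (197,205) and (233,195). The carrier is to the right, with its four dark stops at (326,190), (347,196), (320,211) and (341,217). The purple look-alikes stand near the base at row 260. Next I'll work out positions.

```bash
cat > h.py <<'E'
import numpy as np, cv2
def K(c): return np.array([[c["fx"],0,c["cx"]],[0,c["fy"],c["cy"]],[0,0,1.]])
def dirs(c,px):
    p=cv2.undistortPoints(np.asarray(px,float).reshape(-1,1,2),K(c),np.asarray(c["dist_coeffs"],float)).reshape(-1,2)
    return np.c_[p[:,0],-p[:,1],-np.ones(len(p))]
def cast(c,px,z):
    T=c["cam_to_world"]; d=dirs(c,px)@T[:3,:3].T; o=T[:3,3]
    return o+d*((z-o[2])/d[:,2])[:,None]
def cloud(c):
    h,w=c["range_z"].shape; u,v=np.meshgrid(np.arange(w),np.arange(h))
    d=dirs(c,np.c_[u.ravel(),v.ravel()])*c["range_z"].reshape(-1,1)
    T=c["cam_to_world"]; return (d@T[:3,:3].T+T[:3,3]).reshape(h,w,3)
E
python3 - <<'E'
from h import *
for n in ["top","scene"]:
    c=np.load(f"pics/{n}0.npy",allow_pickle=True).item()
    P=cloud(c); z=P[...,2]
    hsv=cv2.cvtColor(c["image"],cv2.COLOR_BGR2HSV)
    print(n,"bench z",np.median(z[(abs(P[...,0]-600)<250)&(abs(P[...,1])<400)]))
    m=((z>62)&(z<82)&(P[...,0]>450)&(P[...,0]<760)&(P[...,1]>20)&(P[...,1]<420)&(hsv[...,1]<70)).astype(np.uint8)
    k,l,st,ce=cv2.connectedComponentsWithStats(m)
    for i in range(1,k):
        if st[i,4]<40: continue
        mm=(l==i); cs,_=cv2.findContours(mm.astype(np.uint8),0,2)
        vs,us=np.nonzero(mm)
        w=cast(c,np.c_[us,vs],72); (cx,cy),r=cv2.minEnclosingCircle(w[:,:2].astype(np.float32))
        print("tin",st[i].tolist(),"centroid",w.mean(0).round(1),"mec",round(cx,1),round(cy,1),round(r,1),"medz",np.median(z[mm]).round(1))
    # stops
    m=((P[...,0]>400)&(P[...,0]<760)&(P[...,1]<-40)&(P[...,1]>-320)&(z>8)&(z<30)&(hsv[...,2]<90)).astype(np.uint8)
    k,l,st,ce=cv2.connectedComponentsWithStats(m); pts=[]
    for i in range(1,k):
        if 15<st[i,4]<250:
            w=cast(c,ce[i],20)[0]; pts.append(w[:2]); print("stop",st[i].tolist(),ce[i].round(1),w.round(1))
    if len(pts)==4:
        pts=np.array(pts); print("bay",pts.mean(0)); 
        print("dist",np.linalg.norm(pts-pts.mean(0),axis=1),"ang",np.degrees(np.arctan2(*(pts-pts.mean(0)).T[::-1])))
E
```

```text
top bench z 1.3955848456305375
tin [253, 125, 5, 16, 48] centroid [722.9  27.1  72. ] mec 725.7 22.3 24.2 medz 75.7
tin [222, 184, 21, 21, 331] centroid [533.7  93.7  72. ] mec 533.4 93.6 31.1 medz 71.4
tin [186, 193, 21, 21, 336] centroid [505.5 200.9  72. ] mec 505.5 201.0 31.0 medz 71.2
tin [153, 198, 21, 21, 339] centroid [489. 298.  72.] mec 488.9 298.1 31.1 medz 71.2
stop [296, 147, 20, 4, 25] [305.9 148.5] [ 690.9 -134.2   20. ]
stop [323, 187, 6, 7, 33] [325.3 190. ] [ 556.6 -192.6   20. ]
stop [344, 193, 7, 7, 34] [346.8 196.1] [ 537.5 -258.9   20. ]
stop [317, 208, 6, 7, 33] [319.6 211.2] [ 489.7 -173.6   20. ]
stop [338, 215, 7, 6, 34] [341.2 217.5] [ 470.7 -239.6   20. ]
scene bench z 1.322747150120449
tin [331, 143, 19, 15, 220] centroid [494.3 296.1  72. ] mec 495.4 296.9 37.1 medz 71.2
tin [309, 156, 20, 15, 234] centroid [510.2 197.7  72. ] mec 510.5 197.9 35.7 medz 71.0
tin [286, 173, 20, 17, 257] centroid [539.   90.2  72. ] mec 537.6 88.6 35.8 medz 70.6
stop [163, 205, 74, 17, 120] [199.3 213. ] [ 453.1 -198.    20. ]
stop [210, 215, 7, 7, 36] [212.7 218.2] [ 494.1 -173.6   20. ]
stop [187, 220, 7, 7, 40] [189.8 223.2] [ 475.  -239.8   20. ]
stop [214, 232, 8, 7, 40] [217.4 235.3] [ 560.7 -192.4   20. ]
stop [190, 237, 8, 8, 45] [193.5 240.7] [ 541.8 -259.4   20. ]
stop [241, 264, 37, 15, 75] [258.6 271.3] [ 732.1 -157.7   20. ]
```

The tins and bay are located, and the two cameras disagree by about 4 mm in x. I'll settle that with a wrist view. First I'll check reachability and the yaw choices, then look from above the tins.

```bash
cat >> h.py <<'E'
def R(deg):
    a=np.radians(deg); c,s=np.cos(a),np.sin(a)
    return np.array([[c,s,0],[s,-c,0],[0,0,-1.]])
E
python3 - <<'E'
from h import *; from workcell import *
for nm,p in dict(A=(535,92),B=(507,200),C=(490,297),bay=(515,-216)).items():
    for yaw in (57,102,147,12,-33,-78,74,-106,-16):
        o=[]
        for z in (20,150,250):
            q=inverse_kinematics(np.array([*p,z],float),R(yaw)); o.append("-" if q is None else "%.1f/%.1f"%(q[0],q[6]))
        print(nm,yaw,o)
movep([505,200,250],R(102)); s=read_state(); print(s["time"],s["eef_pos"])
c=camera("wrist"); cv2.imwrite("pics/w1.png",c["image"]); np.save("pics/w1.npy",c,allow_pickle=True)
E
```

```text
A 57 ['-0.4/0.9', '-0.5/0.9', '-0.5/0.9']
A 102 ['-0.2/1.4', '-0.3/1.5', '-0.4/1.6']
A 147 ['-0.1/2.0', '-0.2/2.2', '-0.3/2.3']
A 12 ['-0.5/0.3', '-0.6/0.2', '-0.7/0.2']
A -33 ['-0.6/-0.3', '-0.7/-0.4', '-0.7/-0.6']
A -78 ['-0.6/-1.0', '-0.7/-1.2', '-0.8/-1.3']
A 74 ['-0.3/1.1', '-0.4/1.1', '-0.5/1.1']
A -106 ['-0.8/-1.2', '-0.9/-1.4', '-1.0/-1.4']
A -16 ['-0.5/-0.1', '-0.6/-0.2', '-0.7/-0.3']
B 57 ['-0.5/0.6', '-0.6/0.6', '-0.7/0.6']
B 102 ['-0.4/1.2', '-0.5/1.3', '-0.5/1.3']
B 147 ['-0.3/1.8', '-0.3/2.0', '-0.4/2.0']
B 12 ['-0.6/0.0', '-0.7/-0.0', '-0.8/-0.1']
B -33 ['-0.7/-0.6', '-0.8/-0.7', '-0.9/-0.8']
B -78 ['-0.8/-1.3', '-0.9/-1.4', '-1.0/-1.5']
B 74 ['-0.5/0.9', '-0.6/0.9', '-0.6/0.9']
B -106 ['-1.1/-1.3', '-1.2/-1.4', '-1.2/-1.6']
B -16 ['-0.7/-0.4', '-0.8/-0.4', '-0.9/-0.5']
C 57 ['-0.7/0.4', '-0.7/0.4', '-0.8/0.4']
C 102 ['-0.6/1.0', '-0.6/1.1', '-0.6/1.1']
C 147 ['-0.5/1.6', '-0.5/1.8', '-0.5/1.8']
C 12 ['-0.8/-0.3', '-0.8/-0.3', '-0.9/-0.3']
C -33 ['-0.9/-0.8', '-1.0/-0.9', '-1.0/-1.0']
C -78 ['-1.0/-1.5', '-1.1/-1.6', '-1.1/-1.7']
C 74 ['-0.6/0.6', '-0.7/0.7', '-0.7/0.7']
C -106 ['-1.3/-1.5', '-1.4/-1.6', '-1.4/-1.8']
C -16 ['-0.8/-0.7', '-0.9/-0.7', '-1.0/-0.7']
bay 57 ['0.2/1.4', '-0.0/1.6', '-0.2/1.7']
bay 102 ['0.3/2.0', '0.0/2.3', '-0.2/2.4']
bay 147 ['0.9/2.1', '1.0/2.2', '1.0/2.4']
bay 12 ['0.1/0.8', '-0.2/1.1', '-0.3/1.0']
bay -33 ['0.1/0.1', '-0.3/0.4', '-0.4/0.2']
bay -78 ['-0.0/-0.5', '-0.4/-0.2', '-0.4/-0.5']
bay 74 ['0.2/1.7', '-0.0/1.9', '-0.2/1.9']
bay -106 ['-0.2/-0.7', '-0.4/-0.8', '-0.4/-1.0']
bay -16 ['0.1/0.4', '-0.3/0.7', '-0.3/0.5']
2.0667 [504.74211095 200.87795051 249.95099204]
```

View pics/w1.png

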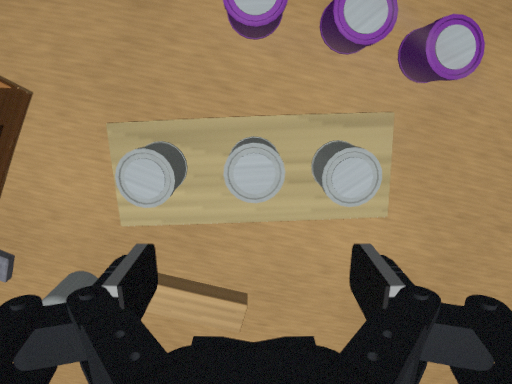

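The wrist view shows the three tin tops at about (145,177), (254,171) and (351,176). The purple tins are at the top of the frame. I'll compute positions from the depth mask at the top height.

Run:
```python
from h import *
from scipy.optimize import least_squares
c=np.load("pics/w1.npy",allow_pickle=True).item(); P=cloud(c); z=P[...,2]
print(np.median(z[110:130,200:300]))
m=((z>66)&(z<80)).astype(np.uint8); m[240:]=0; m[:110]=0
k,l,st,ce=cv2.connectedComponentsWithStats(m)
for i in range(1,k):
    if st[i,4]<500: continue
    cs,_=cv2.findContours((l==i).astype(np.uint8),0,cv2.CHAIN_APPROX_NONE)
    ct=max(cs,key=len).reshape(-1,2); w=cast(c,ct,72)[:,:2]
    f=least_squares(lambda p:np.hypot(*(w-p[:2]).T)-p[2],[*w.mean(0),31],loss="soft_l1")
    print(st[i].tolist(),ce[i].round(1),f.x.round(1),"medz",np.median(z[l==i]).round(1))
```

```text
6.318658114959078
[224, 142, 62, 61, 2931] [254.2 172.3] [505.1 201.5  30.5] medz 72.2
[115, 147, 62, 61, 2869] [145.2 177.3] [533.1  94.3  30.9] medz 72.3
[321, 146, 61, 61, 2897] [351.1 176.3] [488.3 298.2  30.9] medz 72.0
```

The wrist and top fits agree within 1 mm, so the scene camera carries the bias. Now I'll heft the tins.

```bash
cat >> h.py <<'E'
from workcell import *
def favg(n=15):
    f=[]
    for _ in range(n):
        f.append(read_state()["ft_force"]); wait(0.02)
    return np.mean(f,0),np.std(f,0)
def weigh(x,y,yaw):
    movel([x,y,100],R(yaw),max_speed=250)
    wait(0.2); f0,s0=favg()
    movel([x,y,20],max_speed=150)
    clamp(); g=read_state()["finger_gap"]
    movel([x,y,42],max_speed=100); wait(0.3); f1,s1=favg()
    movel([x,y,21],max_speed=60); movel([x,y,19.5],max_speed=20,guard=4)
    open_gripper(); movel([x,y,100],max_speed=250)
    print("tin",x,y,"gap",round(g,1),"dF",(f1-f0).round(2),"mass~",round((f0-f1)[2]/9.81*1000),"sd",s1.round(2),"t",read_state()["time"],flush=True)
E
python3 - <<'E'
from h import *
movep([505.3,201.2,100],R(-33)); print(read_state()["time"])
weigh(505.3,201.2,-33)
E
```

```text
3.8667
tin 505.3 201.2 gap 60.6 dF [-0.09 -0.15 -3.55] mass~ 361 sd [0.42 0.44 0.46] t 8.1417
```

Run:
```python
from h import *
weigh(488.6,298.1,-33)
weigh(533.3,94,-33)
movel([515,160,250],R(12),max_speed=300)
c=camera("wrist"); cv2.imwrite("pics/w2.png",c["image"]); np.save("pics/w2.npy",c,allow_pickle=True)
print(read_state()["time"])
```

```text
tin 488.6 298.1 gap 61.4 dF [-0.01 -0.05 -5.37] mass~ 548 sd [0.65 0.48 0.52] t 12.6917
tin 533.3 94 gap 60.6 dF [-0.17 -0.21 -1.21] mass~ 124 sd [0.41 0.59 0.42] t 17.7
18.6833
```

The masses separate clearly: about 548 g at y=298, 361 g in the middle and 124 g at y=94. I'll check that the tins stand where I put them.

```bash
cat >> h.py <<'E'
from scipy.optimize import least_squares
def discs(c,zt,lo,hi,roi=None,minpx=400):
    P=cloud(c); z=P[...,2]; m=((z>lo)&(z<hi))
    if roi: m&=(P[...,0]>roi[0])&(P[...,0]<roi[1])&(P[...,1]>roi[2])&(P[...,1]<roi[3])
    k,l,st,ce=cv2.connectedComponentsWithStats(m.astype(np.uint8)); o=[]
    for i in range(1,k):
        if st[i,4]<minpx: continue
        cs,_=cv2.findContours((l==i).astype(np.uint8),0,cv2.CHAIN_APPROX_NONE)
        w=cast(c,max(cs,key=len).reshape(-1,2),zt)[:,:2]
        f=least_squares(lambda p:np.hypot(*(w-p[:2]).T)-p[2],[*w.mean(0),31],loss="soft_l1")
        o.append((f.x.round(1).tolist(),ce[i].round().tolist(),round(float(np.median(z[l==i])),1)))
    return o
E
python3 - <<'E'
from h import *
c=np.load("pics/w2.npy",allow_pickle=True).item()
for d in discs(c,72,64,80): print(d)
E
```

```text
([336.7, 267.0, 28.6], [90.0, 24.0], 66.3)
([489.8, 295.0, 28.8], [257.0, 25.0], 72.1)
([505.6, 200.5, 30.3], [253.0, 129.0], 72.3)
([343.0, 167.4, 30.0], [85.0, 129.0], 66.4)
([533.6, 94.0, 31.1], [258.0, 235.0], 72.4)
```

View pics/w2.png

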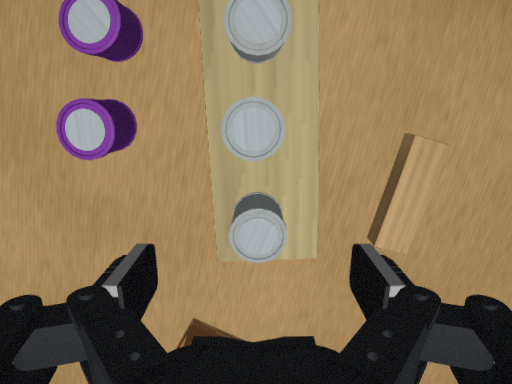

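All three tins stand upright and in place, with tops at (257,25), (253,129) and (258,235). I'll pick up the heaviest and look at the bay on the way.

Run:
```python
from h import *
movep([488.6,298.1,100],R(57)); movel([488.6,298.1,20],max_speed=150); clamp()
movel([488.6,298.1,60],max_speed=120); movel([488.6,298.1,230],max_speed=250)
print(read_state()["finger_gap"],favg(5)[0].round(1),read_state()["time"])
movep([513.6,-216.2,230],R(74)); wait(0.2)
c=camera("wrist"); cv2.imwrite("pics/w3.png",c["image"]); np.save("pics/w3.npy",c,allow_pickle=True)
s=read_state();print(s["time"],s["eef_pos"],s["finger_gap"])
```

```text
60.816855527231596 [ 0.1  0.1 -6.3] 21.975
24.0917 [ 513.81162644 -215.72222258  229.98289643] 60.6318224066024
```

View pics/w3.png

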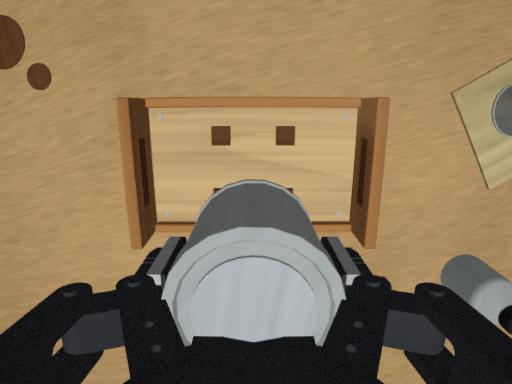

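The wrist view shows the two near stops at (221,135) and (285,135). The held tin hides the far pair. I'll compute the bay from the near pair.

Run:
```python
from h import *
c=np.load("pics/w3.npy",allow_pickle=True).item(); P=cloud(c)
v=cv2.cvtColor(c["image"],cv2.COLOR_BGR2HSV)[...,2]
m=(v<110).astype(np.uint8); m[:115]=0;m[160:]=0;m[:,:195]=0;m[:,315:]=0
k,l,st,ce=cv2.connectedComponentsWithStats(m); pts=[]
for i in range(1,k):
    if st[i,4]>100:
        ct,_=cv2.findContours((l==i).astype(np.uint8),0,2); b=cv2.minAreaRect(ct[0])
        w=cast(c,[b[0]],20)[0]; co=cast(c,cv2.boxPoints(b),20)
        print(st[i].tolist(),b,w.round(1),np.median(P[...,2][l==i]),[np.linalg.norm(co[j]-co[j-1]).round(1) for j in range(4)]); pts.append(w[:2])
a,b=pts; d=(b-a)/np.linalg.norm(b-a); n=np.array([d[1],-d[0]])
if n[0]<0:n=-n
print("spacing",np.linalg.norm(b-a),"yaw y-axis",np.degrees(np.arctan2(d[1],d[0])),"bay",(a+b)/2+34.7*n)
# top-view
p=np.array([[556.6,-192.6],[537.5,-258.9],[489.7,-173.6],[470.7,-239.6]]); print("top",p.mean(0), p[0]-p[1], p[2]-p[3], np.degrees(np.arctan2(*(p[0]-p[1]+p[2]-p[3])[::-1])))
T=c["cam_to_world"]; 
# held tin top centre
print(discs(c,282.0,262,300,roi=(430,600,-290,-140),minpx=1500))
```

```text
[212, 126, 18, 19, 342] ((220.5, 135.0), (18.0, 17.0), 90.0) [ 471.4 -240.3   20. ] 20.814763241473514 [np.float64(19.2), np.float64(18.1), np.float64(19.1), np.float64(18.3)]
[276, 126, 18, 19, 338] ((284.5, 135.0), (18.0, 17.0), 90.0) [ 490.2 -174.5   20. ] 20.63854915788545 [np.float64(19.1), np.float64(18.1), np.float64(19.2), np.float64(18.3)]
spacing 68.46282493909405 yaw y-axis 74.10236912770003 bay [ 514.17575514 -216.92600106]
top [ 513.625 -216.175] [19.1 66.3] [19. 66.] 73.93455924133328
[([563.0, -229.7, 76.0], [253.0, 296.0], 281.1)]
```

Run:
```python
from h import *
x,y=513.9,-216.5
movel([x,y,60],R(74),max_speed=150); movel([x,y,32],max_speed=60); wait(0.1)
g=movel([x,y,23.5],max_speed=15,guard=3.5); s=read_state(); print(g,s["eef_pos"],s["time"],s["ft_force"])
open_gripper(); movel([x,y,60],max_speed=120); movel([x,y,230],max_speed=250)
c=camera("wrist"); cv2.imwrite("pics/w4.png",c["image"]); np.save("pics/w4.npy",c,allow_pickle=True)
t=camera("top"); np.save("pics/t4.npy",t,allow_pickle=True)
print(discs(c,78,68,86,roi=(460,570,-270,-160)),discs(t,78,72,86,roi=(460,570,-270,-160),minpx=100),read_state()["time"])
```

```text
True [ 514.09455154 -216.57099357   27.52676904] 26.4917 [-1.82970634  0.81952374  9.23937526]
[([513.6, -216.6, 30.7], [253.0, 178.0], 78.2)] [] 28.225
```

View pics/w4.png

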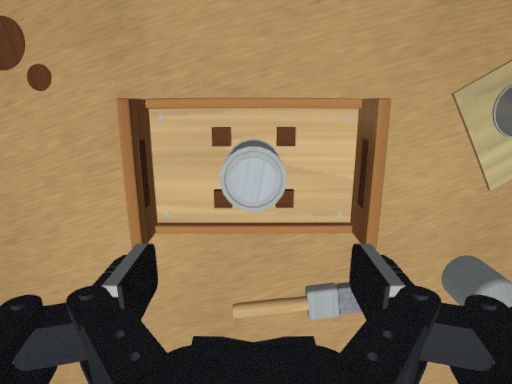

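The heaviest tin stands flat in the bay at pixel (253,178), centred at (513.6,-216.6) with its top at 78. Next is the middle tin, which goes on top.

Run:
```python
from h import *
x,y=505.4,201.0
movep([x,y,110],R(57)); movel([x,y,20],max_speed=150); clamp()
movel([x,y,60],max_speed=120); movel([x,y,230],max_speed=250); print(read_state()["finger_gap"],favg(5)[0].round(1),read_state()["time"])
x,y=513.7,-216.6
movep([x,y,230],R(74)); wait(0.1)
movel([x,y,115],max_speed=150); movel([x,y,99],max_speed=60); wait(0.15)
print(read_state()["eef_pos"])
g=movel([x,y,90],max_speed=12,guard=3); s=read_state(); print(g,s["eef_pos"],s["time"],s["ft_force"],s["finger_gap"])
```

```text
61.5396580481593 [-0.2 -0.4 -3.7] 32.3417
[ 513.81426332 -216.68544795   99.20330568]
True [ 513.70768775 -216.55992042   93.37289683] 35.9917 [-0.66460493  0.87984196  7.9998263 ] 61.78661292868156
```

Contact came at z=93.4, as expected (27.5+66). I'll release and check.

```bash
python3 - <<'E'
from h import *
x,y=513.7,-216.6
open_gripper(); movel([x,y,125],max_speed=80); movel([x,y,260],max_speed=250)
c=camera("wrist"); cv2.imwrite("pics/w5.png",c["image"])
print(discs(c,144,134,152,roi=(460,570,-270,-160)))
movep([480,20,300],R(74)); wait(0.2)
for n in ("top","scene","wrist"):
    t=camera(n); cv2.imwrite(f"pics/{n}5.png",t["image"])
    print(n,discs(t,144,136,152,roi=(460,570,-270,-160),minpx=100),discs(t,72,65,80,roi=(480,600,50,350),minpx=100))
print(read_state()["time"])
E
python3 -c "
import cv2;a=cv2.imread('pics/w5.png');b=cv2.imread('pics/scene5.png')[80:290,130:410];b=cv2.resize(b,(512,384))
cv2.imwrite('pics/m5.png',cv2.resize(cv2.vconcat([a,b]),(400,600)))"
```

```text
[([512.9, -216.6, 30.7], [253.0, 186.0], 144.3)]
top [([513.8, -215.8, 29.9], [340.0, 197.0], 143.6)] []
scene [([518.0, -215.9, 31.3], [198.0, 199.0], 143.5)] [([537.5, 90.7, 31.2], [295.0, 181.0], 71.0)]
wrist [([512.3, -214.1, 32.3], [50.0, 265.0], 144.4)] [([532.6, 92.9, 30.7], [326.0, 188.0], 72.1)]
38.9583
```

View pics/m5.png

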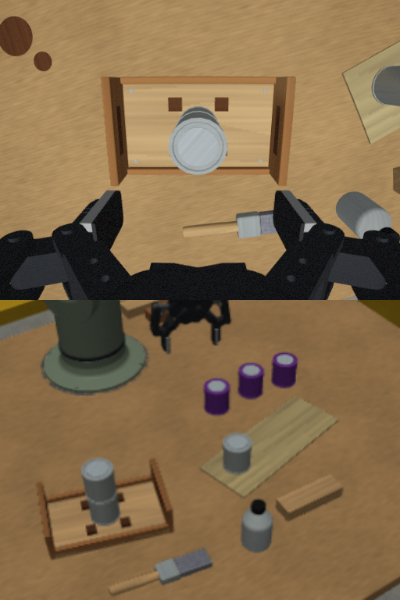

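The pictures show the two tins stacked upright in the carrier, with the lightest standing on the board. The brush, offcut and bottle are where they started, and the gripper is clear. I'll hand it in.

```bash
python3 -c "
from workcell import *
finish_job(); print(read_state()['time'])"
```

```text
the job is handed in; nothing more can be done
the job is handed in; nothing more can be done
```

The job is done and handed in; the robot's clock read about 39 s of the 72 s allowed. The heaviest tin stands between the corner stops, the second heaviest is on top of it, and the lightest is on the board.

- **Weights:** lifting each tin gave about 548 g (y = 298), 361 g (y = 201) and 124 g (y = 94). The 124 g is just under the stated 130 g minimum, within the roughly 20 g noise of the reading. The order is clear.
- **Stacking:** both tins were lowered slowly until the force guard felt contact, then released.
- **Stack:** the upper tin's top is at 144 mm, level as expected. The wrist camera puts its centre at (512.9, -216.6), against (513.6, -216.6) for the lower tin. I took the bay centre as (513.9, -216.5), averaged from the wrist and top cameras.
- **Other things:** the lightest tin stands on the board with its top at 72 mm. The brush, offcut, bottle and purple tins look untouched; I judged that by eye and did not measure it.
- **Disagreement:** the scene camera read about 4 mm more in x everywhere, so I relied on the wrist and top cameras, which agreed to about 1 mm. The last wrist shot, taken at a steep angle, put the stack about 2.5 mm off in y, and two checks with the top camera's size filter found no tin.

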